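# Leak-test a stoneware bottle and hold the sealing lever down

### The job

Leak-test the slim long-necked bottle: lift it off the ware board, set it upright, without dropping it, in the round nest of the bench tester's shuttle, and push the shuttle fully home under the sealing head. Then bring the tester's hand lever down until the rubber pad sits on the bottle's mouth with its spring squeezed by about 6 mm, half its stroke (squeezing it nearly solid chips the mouth), and keep holding it there: the program finishes while the robot still holds the lever down. Leave the other two pots on the board standing where they are.

Things in the scene. Friction and masses are not known exactly. Their poses are not given: they have to be found in the camera images.
- bottle: the bottle to test: dark grey stoneware, slim, 105 mm tall, tallest on the board, about 170 g. Foot 44 mm across, widest (50 mm) at 46 mm height, shoulder ends at 66 mm; straight neck 22 mm across from 70 to 95 mm height; lip 27 mm across, 97 to 105 mm (the mouth). Origin: centre of the foot's underside, z up the bottle; round, so yaw does not matter.
- jug: bystander on the board: squat dark grey jug with a small ear handle, 68 mm wide, 70 mm tall; origin centre of underside
- jar: bystander on the board: low wide-mouthed dark grey jar, 62 mm wide, 56 mm tall; origin centre of underside
- ware_board: plank that the three pots stand on, 120 x 320 mm, 15 mm thick, long side along its y; origin centre of underside. The pots stand about 100 mm apart along it, in any order.
- tester: bench leak tester, fixed: base plate 18 mm thick, steel pillar, head arm (underside 189 mm up) with a vertical ram and rubber pad. Origin: on the table under the ram's axis; x points from ram to pillar (80 mm behind it), y along the shuttle's track to the loading end, z up. Base plate spans x -70 to 130, y -80 to 220 mm; head 46 mm wide, lever above it along x.
- nest (a point): centre of the floor of the shuttle's round nest, in which the bottle's foot stands: recess 51 mm across at the floor, 3 mm chamfer, 8 mm deep, in a white block 68 x 78 mm whose top is 39 mm above the table; the floor is 31 mm above the table. Axes as the tester's. It moves with the shuttle.
- shuttle_knob (a point): middle of the grip of the shuttle's upright black knob, 62 mm above the table, 95 mm from the nest centre along the tester's +y: 22 mm across from 50 to 70 mm above the table, top at 74 mm. Below it an 18 mm wide bar joins it to the nest.
- shuttle (a joint): how far the shuttle has been pushed from the loading end towards the ram, m: 0 at the loading stop, 0.140 fully home with the nest under the ram. Moves along the tester's -y; about 1.5 N of friction, stays where it is left.
- lever (a joint): angle of the hand lever, rad: 0 raised at rest (0.22 rad above level), grows as the handle is brought down, lower stop at 0.4125. Sprung: rises by itself when let go. The ram goes down 80 mm per rad. With the bottle in the nest and the shuttle home the pad meets the mouth at about 0.275, and its spring is squeezed 6 mm at about 0.35.
- pad (a joint): squeeze of the pad's spring, m: 0 free, 0.012 solid (stroke 12 mm), 1.5 N per mm. The lever's lower stop alone gives about 0.011.
- handle (a point): centre of the hand lever's grip: black, round, 25 mm thick, 92 mm long along the lever, 34 mm ball on its outer end. It is 240 mm from the lever's pivot, a level axis along the tester's y at x 80, z 244 mm in its frame, so it rests at x -154, z 296 mm there. About 2 N at the grip starts it; about 8 N holds it at 6 mm squeeze. Axes as the tester's when the lever is up.
- press_lever: the whole sprung hand lever: two flat steel bars over the ram, then the black grip. Origin: its pivot above the pillar
- seal (a point): black rubber disc of the pad, 38 mm across and 10 mm thick, facing down under the ram; origin centre of its underside, 158 mm above the table at rest, so 22 mm above the mouth of a bottle that stands in the nest
- seal_pad: the sprung pad: rubber disc and steel plate under the ram; origin at point seal
There are look-alikes about, which are no part of the job. Leave any pink look-alike of the bottle alone.

How it is judged:
By the outcome, as a careful person would: the job done as asked, in the order asked, and still so for the second after the job is handed in, while the arm keeps its last pose, push and grip.
It also fails if it takes over 54 s, if anything falls off the work surface, if the arm or the gripper's body presses on something with over 40 N, if the wrist force passes 120 N, or if a joint passes its speed limit or range.

### The arm

A 6-joint arm with a two-finger parallel gripper is mounted at the origin on the work surface. World frame = base frame: x ahead of the robot, y to its left, z up, the work surface at z = 0. Lengths are in m, angles in rad, forces in N, time in s.
With the tool pointing down it reaches from about 0.25 to 0.775 m from the base axis. Payload 4 kg.
Tool frame: the origin (TCP) lies between the finger pads; the fingertips stand 14 mm ahead of it and the grasp point (between the pads) lies 5 mm behind it (nose_length is the distance from the TCP to the fingertips, in m); z points along the fingers, y is the line along which they close (so a half turn about z gives the same grasp; the last joint's range is limited). The gripper opens to 94 mm and grips with 3 to 60 N. Pads are 16 mm wide; open, the fingers measure 119 mm over their backs; the gripper's body (75 mm by 177 mm) begins 78 mm behind the grasp point.
Start: joints at [1.04, 0.087, 1.371, -0, 1.684, -0.103], TCP at [0.228, 0.5, 0.22] pointing down, gripper open.
Joint ranges: [-3.1, 3.1], [-0.76, 2.03], [0.27, 2.55], [-1.08, 4.22], [0.17, 2.65], [-2.57, 2.57]. Speed limits (rad/s): [2.79, 2.79, 3.14, 3.14, 3.14, 3.14].

### API

Orientations are given as [roll, pitch, yaw] about the fixed x, y, z axes, in that order (R = Rz(yaw) Ry(pitch) Rx(roll)).
In Python, from bench import * gives the robot as it stands.
- The arm moves only by the tool move_arm, never from a script. Its argument "steps" is one flat list of numbers, 7 for each row, row after row: the turn, a rotation vector about the world's x, y, z in rad, then the shift along the world's x, y, z in m, then the opening, from 0 (shut) to 1 (fully open). A call has 1 to 12 rows; each row is the pose to reach, as a shift and turn from the pose commanded when the call began; what a row does not reach only later rows make up. A row lasts 1/10 s, in which the tool goes at most 50 mm and 8.59 degrees, less where a joint would pass 70% of its speed; a pose out of reach is approached as far as the arm can. A call with a gripper value outside its range is refused whole. The fingers move at their own pace and stop on an object; the grip force is fixed at half the most. Time passes only in rows, so rows that repeat a pose let the fingers close. It gives the time, the measured TCP pose, the force, the opening and the grip force at its end, in the units of the state.
- get_obs(): the state, without advancing time (a new reading comes with each control period).
- snapshot(name): name is "scene" or "top"; returns (picture, depth): 384x512x3 uint8, red, green, blue; 384x512 float32, m along the optical axis (not along the pixel's ray), 0 where there is no reading.
- camera_model(name): a dict with "fx", "fy", "cx", "cy" (pixels), "k1" (the pictures are not rectified: a ray, as slopes to the right and down, at radius r is drawn at 1 + k1 r^2 times it, then the intrinsics apply), "rvec" (rotation vector, rad) and "tvec" (3), from world to camera coordinates, as OpenCV has them. Camera axes: x right, y down, z forward; pixel columns grow to the right and rows downward; lengths in m; the calibration is good to about 2 mm. A picture is of the moment at which its call begins. camera_model takes no time and is no camera call.
- close_job(): hands the job in; it is judged then, once.
Trained networks look in the newest picture that a camera, given by its name, has taken for a name from the list of things; names that differ only in an ending like _2 or _b are one class to them, and where a whole thing is asked for, a point or a joint stands for the part that bears it (a point fixed in the world has none). Each returns a list of dicts, best first, with "score" (0 to 1); they miss things now and then, are a little off and sometimes report something else, mostly with a low value. They report only what shows in the picture. A call takes as long as a camera call. They do not tell look-alikes from the thing itself.
- silhouettes(camera, target): "pixels" (384x512 bool, what is visible of it) and "uv" ([column, row] in pixels, amid what is visible of it).
- spot_point(camera, target): "uv" ([column, row] in pixels: a listed point, or the origin of a listed thing).
The state is a dict: "time": time; "joint_positions": joint angles; "qvel": joint speeds; "joint_torque": joint torques, N m; "tool_pos": TCP position; "ee_rot": TCP orientation; "wrist_force": force on the tool from outside, world axes, zero at the start; "wrist_torque": the same for the moment, N m; "width": finger opening in m; "finger_force": force on a finger pad.
Only numpy, scipy, OpenCV 4.12 (cv2) and the standard library are available. Lean on these libraries where they do the work, as an engineer would, in place of code of your own. Each camera call takes 0.05 s, during which the arm holds its last target. There are 200 camera calls.

## Working session

There is one attempt and no reset: what is moved stays moved. The work goes in short steps, Python scripts to look and compute and a tool call to move; the robot and the scene stay as the last step left them, time stands still between calls to the robot, and variables do not carry over. Pictures are saved under pics/ and viewed, at most 10 in all, crops included, and the job is handed in when it is done.

Besides the shell and the picture viewer there is one more tool, called after "Call:" as name(argument=value, ...), one argument or row to a line, values as JSON. move_arm: Moves the arm, as the interface text tells. Its arguments: {"type":"object","properties":{"steps":{"type":"array"}},"required":["steps"]}

```bash
mkdir -p pics; cat > h.py <<'E'
from bench import *
import numpy as np, cv2
def cam(n):
    c=camera_model(n);R=cv2.Rodrigues(np.array(c["rvec"],float))[0];return c,R,np.array(c["tvec"],float)
def ray(n,uv):
    c,R,t=cam(n);x=(uv[0]-c["cx"])/c["fx"];y=(uv[1]-c["cy"])/c["fy"];a,b=x,y
    for _ in range(20):
        s=1+c["k1"]*(a*a+b*b);a,b=x/s,y/s
    return -R.T@t,R.T@np.array([a,b,1.])
def at_z(n,uv,z):
    o,d=ray(n,uv);return o+d*(z-o[2])/d[2]
def at_d(n,uv,dep):
    o,d=ray(n,uv);return o+d*dep
def cloud(n,dep,mask):
    v,u=np.nonzero(mask&(dep>0));
    return np.array([at_d(n,(a,b),dep[b,a]) for a,b in zip(u,v)])
def tri(n1,uv1,n2,uv2):
    o1,d1=ray(n1,uv1);o2,d2=ray(n2,uv2)
    s=np.linalg.lstsq(np.c_[d1,-d2],o2-o1,rcond=None)[0]
    p,q=o1+s[0]*d1,o2+s[1]*d2
    return (p+q)/2,np.linalg.norm(p-q)
E
python3 - <<'E'
from h import *
np.set_printoptions(precision=4,suppress=True)
S={}
for n in("scene","top"):
    p,d=snapshot(n);S[n]=d;cv2.imwrite(f"pics/{n}0.png",p[...,::-1]);print(n,cam(n)[0])
    np.save(f"pics/{n}0d.npy",d)
    for t in("bottle","jug","jar","ware_board","tester","press_lever","seal_pad","shuttle"):
        for k in silhouettes(n,t)[:3]:
            c=cloud(n,d,k["pixels"]);
            print(n,t,round(k["score"],2),np.round(k["uv"],1),k["pixels"].sum(),len(c) and (np.percentile(c,[2,50,98],axis=0).round(3).tolist()))
    for t in("bottle","jug","jar","nest","shuttle_knob","handle","seal","tester","press_lever"):
        for k in spot_point(n,t)[:3]: print(n,"pt",t,round(k["score"],2),np.round(k["uv"],1))
o=get_obs();print(o)
E
```

```text
scene {'fx': 456.569855049149, 'fy': 456.569855049149, 'cx': 263.5864435743779, 'cy': 187.67253583559602, 'k1': -0.13529656602656925, 'rvec': array([ 1.2616,  2.34  , -0.9042]), 'tvec': array([ 0.1741, -0.2877,  1.8431])}
scene bottle 0.93 [344.7 239.7] 349 [[0.482, 0.39, 0.018], [0.506, 0.413, 0.073], [0.519, 0.43, 0.122]]
scene bottle 0.84 [352.9 205.8] 310 [[0.289, 0.344, -0.001], [0.385, 0.382, 0.058], [0.399, 0.401, 0.106]]
scene bottle 0.79 [385.6 268.9] 273 [[0.514, 0.539, 0.036], [0.534, 0.56, 0.061], [0.548, 0.581, 0.107]]
scene jug 0.96 [320.4 225.2] 401 [[0.465, 0.291, 0.02], [0.5, 0.325, 0.058], [0.52, 0.352, 0.087]]
scene jug 0.64 [314.6 241.1] 2530 [[0.439, 0.16, -0.001], [0.524, 0.341, 0.014], [0.565, 0.473, 0.023]]
scene jar 0.65 [286.5 213.1] 391 [[0.481, 0.191, 0.014], [0.519, 0.222, 0.066], [0.537, 0.246, 0.074]]
scene ware_board 0.65 [177.5 132.4] 849 [[0.281, -0.355, -0.001], [0.593, -0.118, 0.276], [0.727, -0.093, 0.322]]Traceback (most recent call last):
  File "<stdin>", line 9, in <module>
  File "h.py", line 16, in cloud
    return np.array([at_d(n,(a,b),dep[b,a]) for a,b in zip(u,v)])
                     ~~~~^^^^^^^^^^^^^^^^^^
  File "h.py", line 13, in at_d
    o,d=ray(n,uv);return o+d*dep
        ~~~^^^^^^
  File "h.py", line 6, in ray
    c,R,t=cam(n);x=(uv[0]-c["cx"])/c["fx"];y=(uv[1]-c["cy"])/c["fy"];a,b=x,y
          ~~~^^^
  File "h.py", line 4, in cam
    c=camera_model(n);R=cv2.Rodrigues(np.array(c["rvec"],float))[0];return c,R,np.array(c["tvec"],float)
ValueError: time passes only in moves, steps and waits
```

```bash
sed -i 's/^def cam(n):/import functools\n@functools.lru_cache(None)\ndef cam(n):/' h.py
cat > look.py <<'E'
from h import *
import sys
np.set_printoptions(precision=4,suppress=True)
tag=sys.argv[1]
for n in("scene","top"):
    p,d=snapshot(n);cv2.imwrite(f"pics/{n}{tag}.png",p[...,::-1]);print(n,cam(n)[0])
    np.save(f"pics/{n}{tag}d.npy",d)
    for t in("bottle","jug","jar","press_lever","seal_pad","shuttle"):
        for k in silhouettes(n,t)[:3]:
            c=cloud(n,d,k["pixels"]);
            print(n,t,round(k["score"],2),np.round(k["uv"],1),k["pixels"].sum(),len(c) and (np.percentile(c,[2,50,98],axis=0).round(3).tolist()),"rgb",p[k["pixels"]].mean(0).round())
    for t in("bottle","jug","jar","nest","shuttle_knob","handle","seal","tester","press_lever"):
        for k in spot_point(n,t)[:3]: print(n,"pt",t,round(k["score"],2),np.round(k["uv"],1))
o=get_obs();print({k:o[k] for k in("time","tool_pos","ee_rot","wrist_force","width")})
E
python3 look.py 1
python3 -c "
import cv2
for n in('scene','top'): cv2.imwrite(f'pics/{n}1b.png',cv2.resize(cv2.imread(f'pics/{n}1.png'),(800,600),interpolation=cv2.INTER_CUBIC))"
```

```text
scene {'fx': 456.569855049149, 'fy': 456.569855049149, 'cx': 263.5864435743779, 'cy': 187.67253583559602, 'k1': -0.13529656602656925, 'rvec': array([ 1.2616,  2.34  , -0.9042]), 'tvec': array([ 0.1741, -0.2877,  1.8431])}
scene bottle 0.88 [345.5 239.3] 343 [[0.483, 0.392, 0.016], [0.506, 0.413, 0.072], [0.519, 0.431, 0.122]] rgb [51. 43. 38.]
scene bottle 0.78 [383.  266.8] 305 [[0.508, 0.536, 0.002], [0.534, 0.56, 0.06], [0.549, 0.581, 0.108]] rgb [180. 107. 126.]
scene bottle 0.6 [354.9 210.5] 329 [[0.361, 0.36, 0.003], [0.386, 0.383, 0.056], [0.399, 0.401, 0.108]] rgb [175. 102. 121.]
scene jug 0.96 [320.5 228.7] 418 [[0.462, 0.293, 0.013], [0.501, 0.326, 0.058], [0.52, 0.352, 0.088]] rgb [57. 48. 42.]
scene jug 0.37 [171.3 171.8] 42 [[0.631, -0.132, 0.162], [0.645, -0.123, 0.169], [0.657, -0.115, 0.175]] rgb [101. 103. 103.]
scene jar 0.82 [285.7 211.4] 369 [[0.484, 0.193, 0.023], [0.519, 0.222, 0.067], [0.537, 0.245, 0.075]] rgb [47. 40. 35.]
scene press_lever 0.68 [172.8 140.6] 906 [[0.413, -0.353, -0.0], [0.599, -0.119, 0.274], [0.729, -0.093, 0.321]] rgb [121. 118. 114.]
sce
[... 1929 characters left out ...]
-0.003, 0.035], [0.688, 0.087, 0.071]] rgb [170. 169. 163.]
top pt bottle 0.7 [180.1 218. ]
top pt bottle 0.59 [136.6 208.2]
top pt bottle 0.57 [188.6 252.8]
top pt jug 0.87 [207.8 218.1]
top pt jug 0.57 [307.8 166.6]
top pt jar 0.66 [238.6 214.3]
top pt nest 0.93 [308.8 165.6]
top pt nest 0.47 [181.2 217.1]
top pt shuttle_knob 0.62 [281.9 159.4]
top pt handle 0.64 [208.5 215.5]
top pt seal 0.42 [359.6 170. ]
top pt tester 0.62 [210.9 214.6]
top pt tester 0.61 [340.1 178.7]
top pt press_lever 0.83 [369.2 132.5]
{'time': 1.85, 'tool_pos': array([0.2282, 0.5004, 0.2195]), 'ee_rot': array([3.1415, 0.    , 2.7137]), 'wrist_force': array([ 0.4713, -0.27  , -0.3611]), 'width': 0.09382372194323307}
```

View pics/scene1b.png

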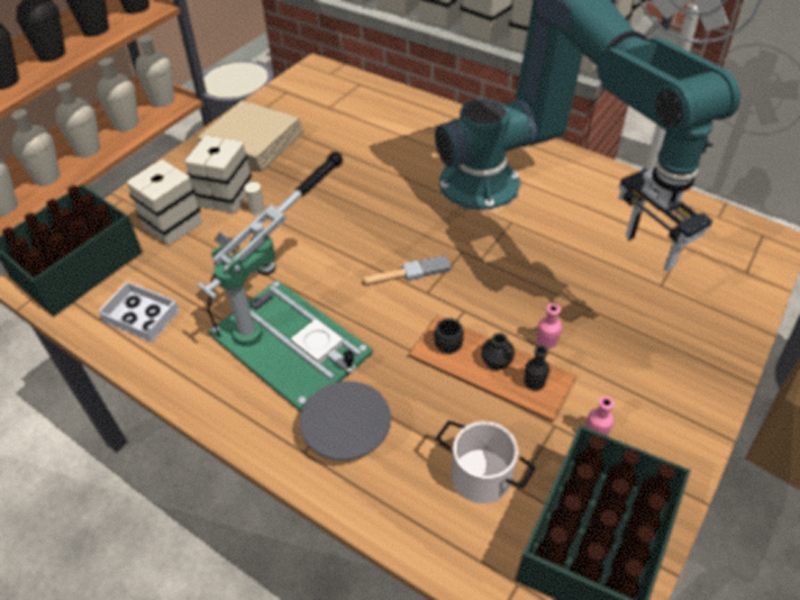

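View pics/top1b.png

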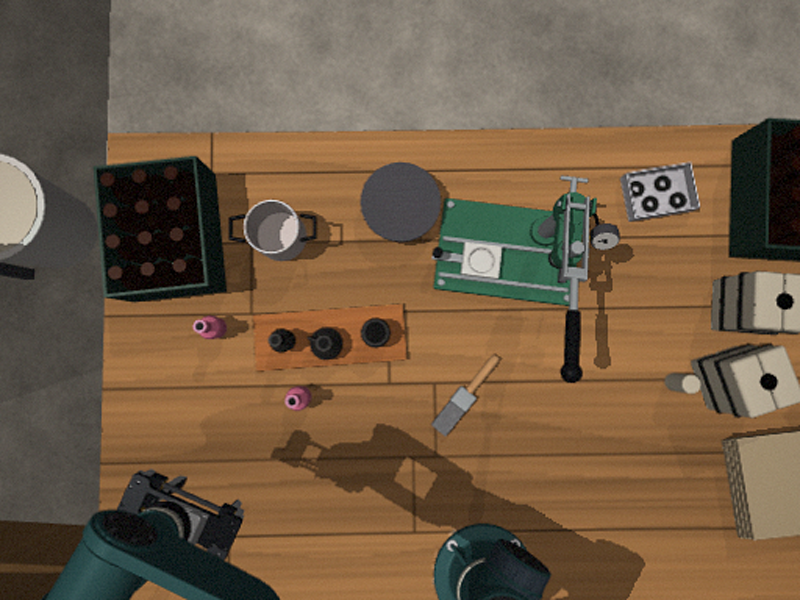

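The scene picture shows the dark bottle at the end of the board (scene (345,237), top (180,218)). Two pink look-alikes stand off the board. The nest is at top (308,166) and the lever grip at about (366,215). Next I fit the geometry.

```bash
cat > fit.py <<'E'
from h import *
from scipy.optimize import least_squares
np.set_printoptions(precision=4,suppress=True)
def prof(z): return np.interp(z,[0,.046,.066,.070,.095,.097,.105],[.022,.025,.012,.011,.011,.0135,.0135])
def box(n,d,lo,hi):
    v,u=np.nonzero(d>0);c=cam(n)[0]
    uv=np.c_[u,v].astype(float)
    K=np.array([[c["fx"],0,c["cx"]],[0,c["fy"],c["cy"]],[0,0,1]])
    x=cv2.undistortPoints(uv[:,None],K,np.array([c["k1"],0,0,0.]))[:,0]
    _,R,t=cam(n);P=(np.c_[x,np.ones(len(x))]*d[v,u][:,None]-t)@R
    k=((P>lo)&(P<hi)).all(1);return P[k],u[k],v[k]
E
python3 - <<'E'
from fit import *
D={};I={}
for n in("scene","top"):
    D[n]=np.load(f"pics/{n}1d.npy");I[n]=cv2.imread(f"pics/{n}1.png")
# bottle
for ns in(["scene"],["top"],["scene","top"]):
    P=np.vstack([box(n,D[n],[.46,.36,.022],[.54,.45,.118])[0] for n in ns])
    f=lambda q:np.hypot(P[:,0]-q[0],P[:,1]-q[1])-prof(P[:,2]-q[2])
    r=least_squares(f,[.5,.405,.015],loss="soft_l1",f_scale=.001);print("bottle",ns,len(P),r.x,np.median(abs(f(r.x))))
    print("  lipz",np.percentile(P[:,2],98))
    # knob
    P=np.vstack([box(n,D[n],[.60,.05,.05],[.70,.13,.071])[0] for n in ns])
    f=lambda q:np.hypot(P[:,0]-q[0],P[:,1]-q[1])-.011
    r=least_squares(f,np.median(P[:,:2],0)+[.003,0],loss="soft_l1",f_scale=.001);print("knob",len(P),r.x,np.median(abs(f(r.x))))
for n in("scene","top"):
    P,u,v=box(n,D[n],[.55,-.1,.034],[.75,.06,.045])
    k=I[n][v,u].min(1)>110;Q=P[k]
    rc=cv2.minAreaRect(Q[:,:2].astype(np.float32)*1000);print(n,"block",k.sum(),rc,np.median(Q[:,2]))
    P,u,v=box(n,D[n],[.55,-.1,.026],[.75,.06,.033]);k=I[n][v,u].min(1)>110;print("floor",k.sum(),np.median(P[k],0))
    # grip
    P,u,v=box(n,D[n],[.38,-.25,.22],[.56,-.05,.36]);k=I[n][v,u].max(1)<70;Q=P[k];m=Q.mean(0)
    w=np.linalg.svd(Q-m)[2][0];print("grip",k.sum(),m,w,Q.min(0),Q.max(0))
    # base plate green
    P,u,v=box(n,D[n],[.5,-.3,.012],[.9,.2,.024]);c=I[n][v,u].astype(int);k=(c[:,1]>c[:,2]+25)
    print("plate",k.sum(),cv2.minAreaRect(P[k][:,:2].astype(np.float32)*1000),np.median(P[k][:,2]))
    P,u,v=box(n,D[n],[.35,.1,.005],[.65,.5,.018]);c=I[n][v,u].astype(int);k=(P[:,2]>.011)
    print("board",k.sum(),cv2.minAreaRect(P[k][:,:2].astype(np.float32)*1000),np.median(P[k][:,2]))
print("tri nest",tri("scene",(201.1,220.1),"top",(308.8,165.6)),"knob",tri("scene",(226.2,226.7),"top",(281.9,159.4)),
 "pivot",tri("scene",(142.1,165.5),"top",(369.2,132.5)))
E
```

```text
bottle ['scene'] 305 [0.4934 0.4094 0.0167] 0.001254819809094674
  lipz 0.11714171915318691
knob 46 [0.6697 0.0838] 0.0010568616871755162
bottle ['top'] 185 [0.492  0.4064 0.0179] 0.0012464073219888017
  lipz 0.11762654338854646
knob 24 [0.6685 0.0827] 0.0012556093789247462
bottle ['scene', 'top'] 490 [0.4929 0.4083 0.018 ] 0.0014804746990513097
  lipz 0.11742726827610994
knob 70 [0.6694 0.0836] 0.0012685831063406483
scene block 289 ((659.3587036132812, 1.7655181884765625), (105.92533874511719, 72.31375122070312), 82.8010482788086) 0.037845773050649206
floor 320 [ 0.6631 -0.0069  0.0295]
grip 209 [ 0.4768 -0.1047  0.3064] [ 0.9559 -0.1522 -0.2512] [ 0.425  -0.1198  0.286 ] [ 0.5321 -0.0877  0.3275]
plate 2522 ((680.2896728515625, -67.28984069824219), (297.95318603515625, 199.06114196777344), 81.72738647460938) 0.017096590567163655
board 1839 ((472.5186767578125, 313.92108154296875), (180.15090942382812, 320.1856384277344), 3.387394428253174) 0.014200292111102068
top block 295 ((655.7626953125, -3.045940399169922), (96.89288330078125, 68.25020599365234), 82.05221557617188) 0.03756459469515408
floor 353 [ 0.6557 -0.0094  0.029 ]
grip 464 [ 0.4686 -0.1096  0.3092] [-0.9622  0.1411  0.233 ] [ 0.4147 -0.1289  0.289 ] [ 0.5301 -0.0903  0.3277]
plate 2998 ((675.288330078125, -70.66482543945312), (295.6156311035156, 198.53085327148438), 81.97721099853516) 0.017165451968187598
board 2295 ((465.5478515625, 311.72650146484375), (183.76809692382812, 322.092529296875), 3.3628365993499756) 0.014232197043802438
tri nest (array([ 0.6582, -0.0164,  0.0162]), np.float64(0.002208440847243079)) knob (array([0.6673, 0.0851, 0.0666]), np.float64(0.0197693149108425)) pivot (array([ 0.7159, -0.1547,  0.238 ]), np.float64(0.00921189355979539))
```

Call:
move_arm(
  steps=[0,0,-1.28,0.265,-0.092,-0.02,0.65,0,0,-1.28,0.265,-0.092,-0.02,0.65,0,0,-1.28,0.265,-0.092,-0.02,0.65,0,0,-1.28,0.265,-0.092,-0.02,0.65,0,0,-1.28,0.265,-0.092,-0.02,0.65,0,0,-1.28,0.265,-0.092,-0.02,0.65,0,0,-1.28,0.265,-0.092,-0.02,0.65,0,0,-1.28,0.265,-0.092,-0.02,0.65,0,0,-1.28,0.265,-0.092,-0.02,0.65,0,0,-1.28,0.265,-0.092,-0.02,0.65,0,0,-1.28,0.265,-0.092,-0.02,0.65,0,0,-1.28,0.265,-0.092,-0.02,0.65],
)

```text
time: 3.05
tool_pos: [0.4931, 0.4085, 0.1995]
ee_rot: [3.141, 0.0, 1.435]
wrist_force: [-0.3, -0.4, -0.5]
width: 0.0615
finger_force: 0.0
```

```bash
python3 - <<'E'
from fit import *
o=get_obs();print(o["time"],o["tool_pos"],o["ee_rot"],o["wrist_force"],o["width"])
p,d=snapshot("scene");cv2.imwrite("pics/s2.png",cv2.resize(p[150:300,240:440,::-1],(800,600),interpolation=cv2.INTER_CUBIC))
P,u,v=box("scene",d,[.40,.34,.18],[.6,.48,.25]);print(len(P))
for zz in(.185,.19,.2,.21,.22,.23): 
    k=abs(P[:,2]-zz)<.004;print(zz,k.sum(),P[k].min(0) if k.any() else"",P[k].max(0) if k.any() else"")
E
```

```text
3.05 [0.4931 0.4085 0.1995] [3.1415 0.     1.4351] [-0.2629 -0.435  -0.5465] 0.06150809370874892
117
0.185 6 [0.4615 0.4121 0.1851] [0.529  0.4218 0.1885]
0.19 10 [0.4576 0.3997 0.1877] [0.5339 0.4218 0.1938]
0.2 22 [0.4529 0.3962 0.1963] [0.5376 0.4221 0.2033]
0.21 20 [0.4571 0.3933 0.2066] [0.538  0.4222 0.2134]
0.22 16 [0.4535 0.3961 0.2169] [0.5373 0.4223 0.224 ]
0.23 14 [0.457  0.3951 0.2262] [0.5384 0.4213 0.2333]
```

View pics/s2.png

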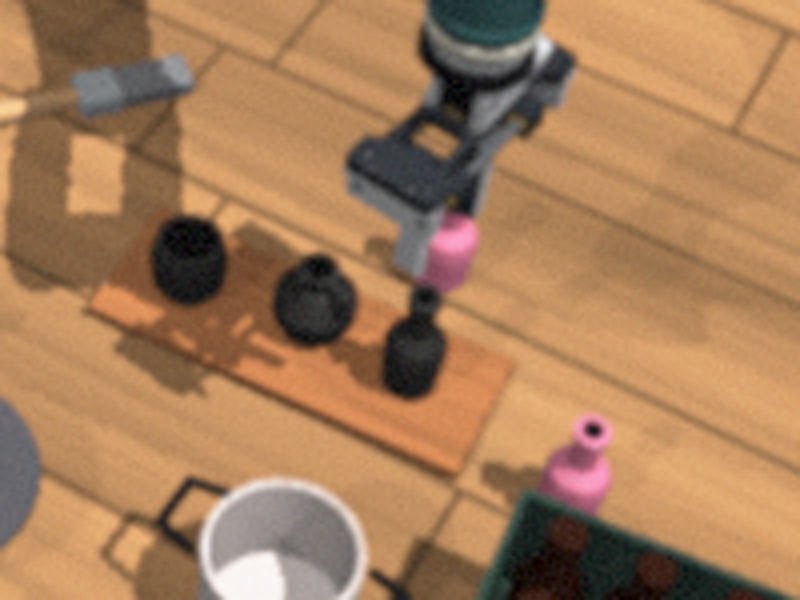

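The gripper hangs centred above the dark bottle. At crop (415,340) the bottle is below it, with the jug to its left and pink look-alikes clear of the fingers. I descend and grip the neck.

Call:
move_arm(
  steps=[0,0,0,0,0,-0.04,0.65,0,0,0,0,0,-0.07,0.65,0,0,0,0,0,-0.09,0.65,0,0,0,0,0,-0.102,0.65,0,0,0,0,0,-0.102,0.65,0,0,0,0,0,-0.102,0.1,0,0,0,0,0,-0.102,0.1,0,0,0,0,0,-0.102,0.1,0,0,0,0,0,-0.102,0.1,0,0,0,0,0,-0.102,0.1,0,0,0,0,0,-0.102,0.1],
)

```text
time: 4.2
tool_pos: [0.4934, 0.4087, 0.0983]
ee_rot: [3.141, -0.001, 1.434]
wrist_force: [-1.3, -0.8, 2.2]
width: 0.0257
finger_force: 30.0
```

Call:
move_arm(
  steps=[0,0,0,0,0,0.01,0.1,0,0,0,0,0,0.025,0.1,0,0,0,0,0,0.05,0.1,0,0,0,0,0,0.08,0.1,0,0,0,0,0,0.11,0.1,0,0,0,0,0,0.13,0.1,0,0,0,0,0,0.13,0.1],
)

```text
time: 4.9
tool_pos: [0.4948, 0.4095, 0.2334]
ee_rot: [3.134, -0.006, 1.434]
wrist_force: [-0.1, -0.5, -1.0]
width: 0.0255
finger_force: 30.0
```

```bash
python3 - <<'E'
from fit import *
o=get_obs();print(o["time"],o["tool_pos"],o["ee_rot"],o["wrist_force"],o["width"],o["finger_force"])
p,d=snapshot("scene");cv2.imwrite("pics/s3.png",cv2.resize(p[130:280,260:460,::-1],(800,600),interpolation=cv2.INTER_CUBIC))
for n,dd in(("scene",d),("top",snapshot("top")[1])):
    P=box(n,dd,[.45,.36,.13],[.54,.45,.205])[0]
    f=lambda q:np.hypot(P[:,0]-q[0]-q[3]*(P[:,2]-q[2]),P[:,1]-q[1]-q[4]*(P[:,2]-q[2]))-prof(P[:,2]-q[2])
    if len(P)>20:
        r=least_squares(f,[.493,.408,.14,0,0],loss="soft_l1",f_scale=.001);print(n,len(P),r.x,np.median(abs(f(r.x))))
E
```

```text
4.9 [0.4948 0.4095 0.2334] [ 3.1343 -0.0065  1.4338] [-0.1125 -0.49   -1.0262] 0.02548705422650674 29.999777369666845
scene 212 [ 0.4981  0.4106  0.2091  0.0447 -0.01  ] 0.0011518797281562503
top 78 [0.4954 0.4094 0.3995 0.0107 0.0076] 0.000985391391584177
```

View pics/s3.png

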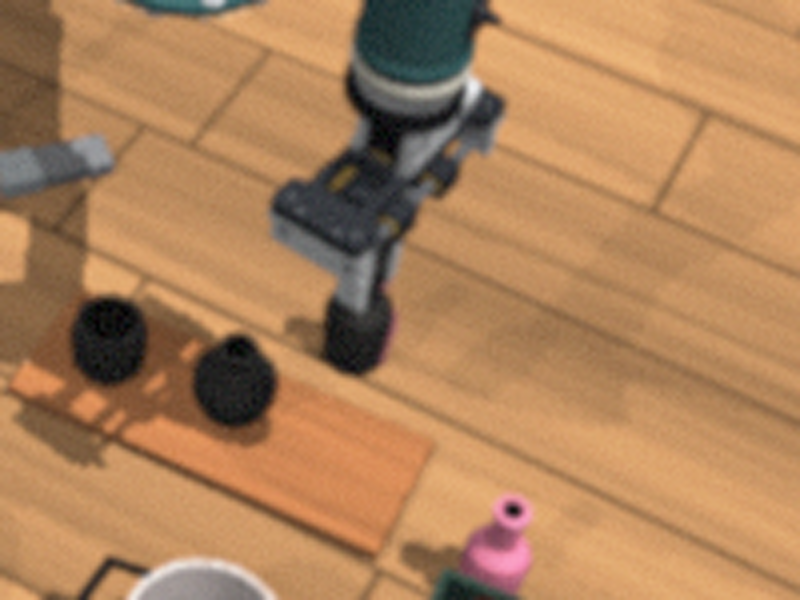

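The dark bottle hangs upright in the fingers (crop (355,330)), and the jug and jar are still standing. I carry it over to the nest.

Call:
move_arm(
  steps=[0,0,0,0.008,-0.02,0,0.1,0,0,0,0.021,-0.055,0,0.1,0,0,0,0.037,-0.095,0,0.1,0,0,0,0.053,-0.136,0,0.1,0,0,0,0.069,-0.177,0,0.1,0,0,0,0.085,-0.218,0,0.1,0,0,0,0.101,-0.259,0,0.1,0,0,0,0.117,-0.3,0,0.1,0,0,0,0.133,-0.341,0,0.1,0,0,0,0.147,-0.378,0,0.1,0,0,0,0.158,-0.406,-0.01,0.1,0,0,0,0.1635,-0.419,-0.03,0.1],
)

```text
time: 6.2
tool_pos: [0.6574, -0.014, 0.1964]
ee_rot: [3.141, 0.001, 1.43]
wrist_force: [0.1, 0.1, -1.5]
width: 0.0256
finger_force: 30.0
```

Call:
move_arm(
  steps=[0,0,0,0,0,-0.02,0.1,0,0,0,0,0,-0.04,0.1,0,0,0,0,0,-0.05,0.1,0,0,0,0,0,-0.05,0.1,0,0,0,0,0,-0.05,0.1],
)

```text
time: 6.7
tool_pos: [0.6565, -0.0104, 0.1473]
ee_rot: [-3.141, 0.0, 1.434]
wrist_force: [-0.0, -0.3, -1.1]
width: 0.0252
finger_force: 30.0
```

```bash
python3 - <<'E'
from fit import *
o=get_obs();print(o["time"],o["tool_pos"],o["ee_rot"],o["wrist_force"],o["width"],o["finger_force"])
p,d=snapshot("scene");pt,dt=snapshot("top");x,y,z=o["tool_pos"]
cv2.imwrite("pics/s4.png",np.hstack([cv2.resize(q,(400,400),interpolation=cv2.INTER_CUBIC) for q in(p[165:255,160:250,::-1],pt[120:210,260:350,::-1])]))
for n,dd in(("scene",d),("top",dt)):
    P=box(n,dd,[x-.035,y-.035,.05],[x+.035,y+.035,z-.022])[0]
    print(n,len(P),np.percentile(P,[2,98],axis=0) if len(P) else "")
    for z0 in(z-.083,):
        h=P[:,2]-z0
        f=lambda q:np.hypot(P[:,0]-q[0]-q[2]*(h-.03),P[:,1]-q[1]-q[3]*(h-.03))-prof(h)
        if len(P)>20:
            r=least_squares(f,[x,y,0,0],loss="soft_l1",f_scale=.001);print(" bottle",r.x,np.median(abs(f(r.x))))
    P=box(n,dd,[.62,.05,.05],[.70,.13,.071])[0]
    f=lambda q:np.hypot(P[:,0]-q[0],P[:,1]-q[1])-.011
    if len(P)>5:
        r=least_squares(f,np.median(P[:,:2],0),loss="soft_l1",f_scale=.001);print(" knob",len(P),r.x,np.median(abs(f(r.x))))
E
```

```text
6.7 [ 0.6565 -0.0104  0.1473] [-3.141  0.     1.434] [-0.0463 -0.3312 -1.0501] 0.025231788693486017 29.99972125282511
scene 218 [[ 0.6413 -0.0213  0.0666]
 [ 0.6836  0.0133  0.1242]]
 bottle [ 0.6577 -0.0114  0.0308  0.0375] 0.0012151698602051522
 knob 47 [0.6693 0.0844] 0.001713668955653537
top 41 [[ 0.6364 -0.0027  0.0727]
 [ 0.6745  0.0107  0.1222]]
 bottle [ 0.6549 -0.0139  0.0611  0.0967] 0.0007965306470336803
 knob 31 [0.6684 0.0818] 0.0019954397094816
```

View pics/s4.png

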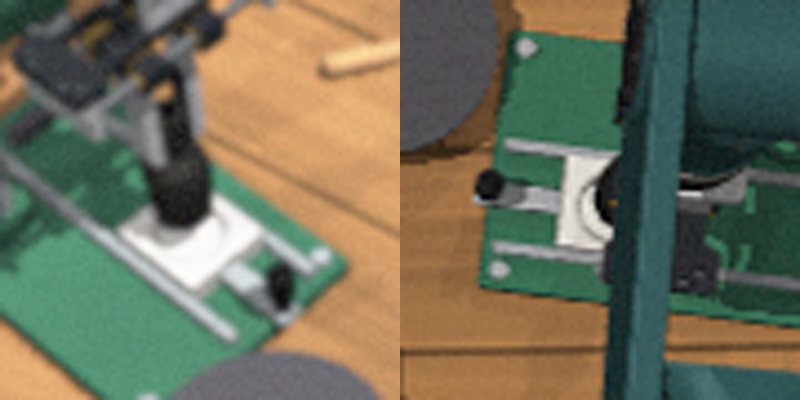

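The bottle hangs over the white block's recess (left crop (185,215)) and the knob is at left crop (282,285). The offset relative to the knob is about 1.5 mm, so I correct it and lower.

Call:
move_arm(
  steps=[0,0,0,-0.001,0.0015,-0.008,0.1,0,0,0,-0.001,0.0015,-0.016,0.1,0,0,0,-0.001,0.0015,-0.022,0.1,0,0,0,-0.001,0.0015,-0.026,0.1,0,0,0,-0.001,0.0015,-0.029,0.1,0,0,0,-0.001,0.0015,-0.031,0.1,0,0,0,-0.001,0.0015,-0.031,0.1,0,0,0,-0.001,0.0015,-0.031,0.1],
)

```text
time: 7.6
tool_pos: [0.6558, -0.0091, 0.1167]
ee_rot: [3.141, -0.0, 1.434]
wrist_force: [-0.1, 0.3, -0.9]
width: 0.0255
finger_force: 30.0
```

Call:
move_arm(
  steps=[0,0,0,0,0,-0.001,0.1,0,0,0,0,0,-0.002,0.1,0,0,0,0,0,-0.002,0.1],
)

```text
time: 7.9
tool_pos: [0.6556, -0.0091, 0.1144]
ee_rot: [-3.142, 0.0, 1.434]
wrist_force: [0.5, 0.5, -1.8]
width: 0.0256
finger_force: 30.0
```

Call:
move_arm(
  steps=[0,0,0,0,0,-0.001,0.1,0,0,0,0,0,-0.0015,0.1,0,0,0,0,0,-0.0015,0.1],
)

```text
time: 8.2
tool_pos: [0.656, -0.0091, 0.1143]
ee_rot: [3.14, -0.0, 1.434]
wrist_force: [-1.7, -0.1, 3.7]
width: 0.0252
finger_force: 30.0
```

```bash
python3 - <<'E'
from fit import *
o=get_obs();print(o["time"],o["tool_pos"],o["ee_rot"],o["wrist_force"],o["wrist_torque"])
p,d=snapshot("scene");x,y,z=o["tool_pos"]
cv2.imwrite("pics/s5.png",cv2.resize(p[190:250,165:245,::-1],(800,600),interpolation=cv2.INTER_CUBIC))
E
```

```text
8.2 [ 0.656  -0.0091  0.1143] [ 3.1401 -0.      1.4338] [-1.7495 -0.0709  3.7431] [-0.0122  0.4254  0.0063]
```

View pics/s5.png

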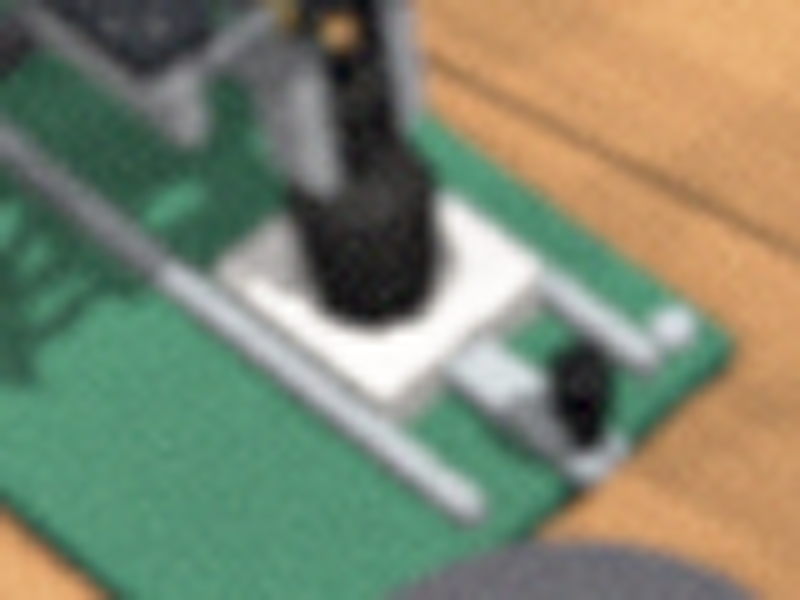

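The foot sits inside the recess (crop (370,310)). Contact came at the expected floor height, so I release and rise.

Call:
move_arm(
  steps=[0,0,0,0,0,0.001,0.1,0,0,0,0,0,0.001,0.5,0,0,0,0,0,0.001,0.5,0,0,0,0,0,0.001,0.5,0,0,0,0,0,0.001,0.5,0,0,0,0,0,0.02,0.5,0,0,0,0,0,0.05,0.5,0,0,0,0,0,0.09,0.5,0,0,0,0,0,0.13,0.5,0,0,0,0.005,0.04,0.13,0.5,0,0,0,0.013,0.08,0.13,0.5,0,0,0,0.014,0.095,0.13,0.5],
)

```text
time: 9.45
tool_pos: [0.67, 0.0892, 0.243]
ee_rot: [3.141, -0.001, 1.437]
wrist_force: [-0.0, 0.3, -0.5]
width: 0.0471
finger_force: 0.0
```

```bash
python3 - <<'E'
from fit import *
o=get_obs();print(o["time"],o["tool_pos"],o["ee_rot"],o["wrist_force"],o["width"])
for n in("scene","top"):
    p,dd=snapshot(n)
    P=box(n,dd,[.62,-.045,.05],[.70,.03,.139])[0]
    if len(P)>20:
        print(n,len(P),P[:,2].max())
        f=lambda q:np.hypot(P[:,0]-q[0]-q[3]*(P[:,2]-.08),P[:,1]-q[1]-q[4]*(P[:,2]-.08))-prof(P[:,2]-q[2])
        r=least_squares(f,[.656,-.01,.031,0,0],loss="soft_l1",f_scale=.001);print(" bottle",r.x,np.median(abs(f(r.x))))
    P=box(n,dd,[.62,.05,.05],[.70,.13,.071])[0]
    f=lambda q:np.hypot(P[:,0]-q[0],P[:,1]-q[1])-.011
    if len(P)>5:
        r=least_squares(f,np.median(P[:,:2],0),loss="soft_l1",f_scale=.001);print(" knob",len(P),r.x,np.median(abs(f(r.x))))
E
```

```text
9.45 [0.67   0.0892 0.243 ] [ 3.141  -0.0015  1.4369] [-0.0215  0.3006 -0.5403] 0.047129683033598255
scene 295 0.13803473363921592
 bottle [ 0.6562 -0.0103  0.0333  0.0072  0.0147] 0.001366099302726926
 knob 48 [0.6705 0.0835] 0.0012657906960936178
top 202 0.1388170007158254
 bottle [ 0.654  -0.0126  0.0336  0.0107  0.0042] 0.0012020298543393218
```

Call:
move_arm(
  steps=[0,0,0,0,-0.002,-0.04,0.5,0,0,0,0,-0.002,-0.08,0.5,0,0,0,0,-0.002,-0.12,0.5,0,0,0,0,-0.002,-0.15,0.5,0,0,0,0,-0.002,-0.17,0.5,0,0,0,0,-0.002,-0.182,0.5,0,0,0,0,-0.002,-0.182,0.5,0,0,0,0,-0.002,-0.182,0.05,0,0,0,0,-0.002,-0.182,0.05,0,0,0,0,-0.002,-0.182,0.05,0,0,0,0,-0.002,-0.182,0.05],
)

```text
time: 10.65
tool_pos: [0.6687, 0.0842, 0.0628]
ee_rot: [-3.14, 0.0, 1.434]
wrist_force: [-4.9, 0.4, 5.1]
width: 0.0209
finger_force: 30.0
```

Call:
move_arm(
  steps=[0,0,0,-0.001,-0.004,0,0.05,0,0,0,-0.0022,-0.012,0,0.05,0,0,0,-0.0036,-0.022,0,0.05,0,0,0,-0.0053,-0.034,0,0.05,0,0,0,-0.007,-0.046,0,0.05,0,0,0,-0.0087,-0.058,0,0.05,0,0,0,-0.0105,-0.07,0,0.05,0,0,0,-0.0121,-0.081,0,0.05,0,0,0,-0.0138,-0.093,0,0.05,0,0,0,-0.0152,-0.103,0,0.05,0,0,0,-0.0163,-0.111,0,0.05,0,0,0,-0.0168,-0.115,0,0.05],
)

```text
time: 11.85
tool_pos: [0.6522, -0.0313, 0.0628]
ee_rot: [-3.141, -0.0, 1.434]
wrist_force: [-4.8, 1.2, 6.2]
width: 0.0207
finger_force: 30.0
```

Call:
move_arm(
  steps=[0,0,0,-0.0003,-0.002,0,0.05,0,0,0,-0.0005,-0.004,0,0.05,0,0,0,-0.0005,-0.004,0,0.05],
)

```text
time: 12.15
tool_pos: [0.6516, -0.0351, 0.0627]
ee_rot: [-3.141, -0.0, 1.434]
wrist_force: [-5.0, 1.5, 6.4]
width: 0.0211
finger_force: 30.0
```

Call:
move_arm(
  steps=[0,0,0,-0.0003,-0.002,0,0.05,0,0,0,-0.0005,-0.004,0,0.05,0,0,0,-0.0005,-0.004,0,0.05],
)

```text
time: 12.45
tool_pos: [0.6511, -0.0389, 0.0627]
ee_rot: [-3.14, -0.0, 1.434]
wrist_force: [-4.7, 1.2, 7.3]
width: 0.0212
finger_force: 30.0
```

Call:
move_arm(
  steps=[0,0,0,-0.0002,-0.0015,0,0.05,0,0,0,-0.0004,-0.003,0,0.05,0,0,0,-0.0004,-0.003,0,0.05],
)

```text
time: 12.75
tool_pos: [0.6507, -0.0416, 0.0627]
ee_rot: [-3.141, -0.001, 1.434]
wrist_force: [-5.2, 1.8, 6.9]
width: 0.0213
finger_force: 30.0
```

Call:
move_arm(
  steps=[0,0,0,-0.0002,-0.0015,0,0.05,0,0,0,-0.0004,-0.003,0,0.05,0,0,0,-0.0004,-0.003,0,0.05],
)

```text
time: 13.05
tool_pos: [0.6507, -0.0417, 0.0628]
ee_rot: [-3.141, -0.006, 1.435]
wrist_force: [-4.1, 8.1, 6.3]
width: 0.021
finger_force: 30.0
```

Call:
move_arm(
  steps=[0,0,0,0.0004,0.0025,0,0.05,0,0,0,0.0004,0.0025,0,0.45,0,0,0,0.0004,0.0025,0,0.45,0,0,0,0.0004,0.0025,0,0.45,0,0,0,0.0004,0.0025,0,0.45,0,0,0,0.0004,0.0025,0.03,0.45,0,0,0,0.0004,0.0025,0.07,0.45,0,0,0,0.0004,0.0025,0.12,0.45,0,0,0,0.0004,0.0025,0.17,0.45,0,0,0,0.0004,0.0025,0.22,0.0,0,0,0,0.0004,0.0025,0.27,0.0,0,0,0,0.0004,0.0025,0.31,0.0],
)

```text
time: 14.25
tool_pos: [0.6515, -0.0428, 0.3748]
ee_rot: [3.137, 0.0, 1.433]
wrist_force: [0.8, -1.1, 0.1]
width: 0.0217
finger_force: 0.0
```

```bash
python3 - <<'E'
from fit import *
o=get_obs();print(o["time"],o["tool_pos"],o["ee_rot"],o["wrist_force"],o["width"])
for n in("scene","top"):
    p,dd=snapshot(n);cv2.imwrite(f"pics/{n}6.png",p[...,::-1])
    if n=="scene":cv2.imwrite("pics/s6.png",cv2.resize(p[90:240,110:310,::-1],(800,600),interpolation=cv2.INTER_CUBIC))
    P=box(n,dd,[.61,-.17,.05],[.67,-.1,.139])[0];print(n,len(P))
    if len(P)>20:
        f=lambda q:np.hypot(P[:,0]-q[0],P[:,1]-q[1])-prof(P[:,2]-q[2])
        r=least_squares(f,[.637,-.135,.031],loss="soft_l1",f_scale=.001);print(" bottle",r.x,np.median(abs(f(r.x))))
    P=box(n,dd,[.61,-.09,.05],[.69,0,.071])[0]
    f=lambda q:np.hypot(P[:,0]-q[0],P[:,1]-q[1])-.011
    if len(P)>5:
        r=least_squares(f,np.median(P[:,:2],0),loss="soft_l1",f_scale=.001);print(" knob",len(P),r.x,np.median(abs(f(r.x))))
    P,u,v=box(n,dd,[.445,-.16,.25],[.52,-.06,.34]);k=p[v,u].max(1)<70;P=P[k]
    # cylinder fit r=12.5, vertical-plane direction free in yaw, slope .22
    def g(q):
        a=np.array([np.cos(q[3])*np.cos(.22),np.sin(q[3])*np.cos(.22),-np.sin(.22)]);w=P-np.array([.4829,q[0],q[1]])
        return np.linalg.norm(np.cross(w,a),axis=1)-.0125
    if len(P)>20:
        r=least_squares(g,[-.112,.296,0,-.14],loss="soft_l1",f_scale=.001);print(" grip at x=.4829: y,z,yaw",r.x,len(P),np.median(abs(g(r.x))))
E
```

```text
14.25 [ 0.6515 -0.0428  0.3748] [3.1374 0.0002 1.4335] [ 0.7899 -1.135   0.1119] 0.021746848054407183
scene 262
 bottle [ 0.6373 -0.1351  0.0321] 0.0015994924850221597
 knob 39 [ 0.6523 -0.0418] 0.001234240247719804
 grip at x=.4829: y,z,yaw [-0.1137  0.2966  0.     -0.1503] 161 0.0017348942324636636
top 0
 knob 27 [ 0.6504 -0.044 ] 0.0015225368875484181
```

View pics/s6.png

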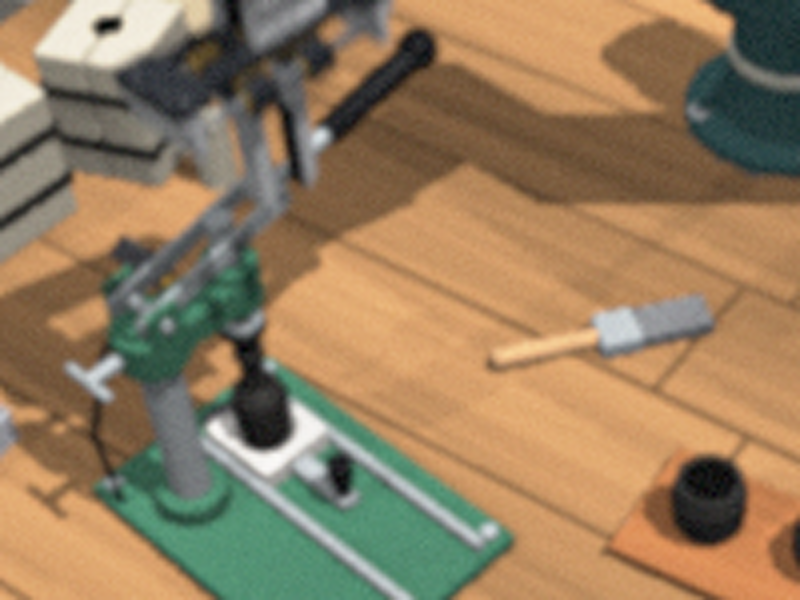

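The bottle stands in the nest under the head (crop (265,410)) and the shuttle is home. I go above the lever grip (crop (370,90)) with closed fingers.

Call:
move_arm(
  steps=[0,0,0,-0.04,-0.017,0,0,0,0,0,-0.08,-0.034,0,0,0,0,0,-0.12,-0.051,0,0,0,0,0,-0.155,-0.066,0,0,0,0,0,-0.1686,-0.072,0,0,0,0,0,-0.1686,-0.072,-0.015,0,0,0,0,-0.1686,-0.072,-0.03,0,0,0,0,-0.1686,-0.072,-0.035,0,0,0,0,-0.1686,-0.072,-0.035,0],
)

```text
time: 15.25
tool_pos: [0.4829, -0.1144, 0.3343]
ee_rot: [-3.139, -0.001, 1.434]
wrist_force: [1.1, -0.3, -0.3]
width: 0.0009
finger_force: 0.0
```

```bash
python3 - <<'E'
from fit import *
o=get_obs();print(o["time"],o["tool_pos"],o["ee_rot"],o["wrist_force"],o["width"])
p,dd=snapshot("scene");cv2.imwrite("pics/s7.png",cv2.resize(p[60:210,120:320,::-1],(800,600),interpolation=cv2.INTER_CUBIC))
E
```

```text
15.25 [ 0.4829 -0.1144  0.3343] [-3.1388 -0.0008  1.434 ] [ 1.1375 -0.2627 -0.2651] 0.0009242378018347299
```

View pics/s7.png

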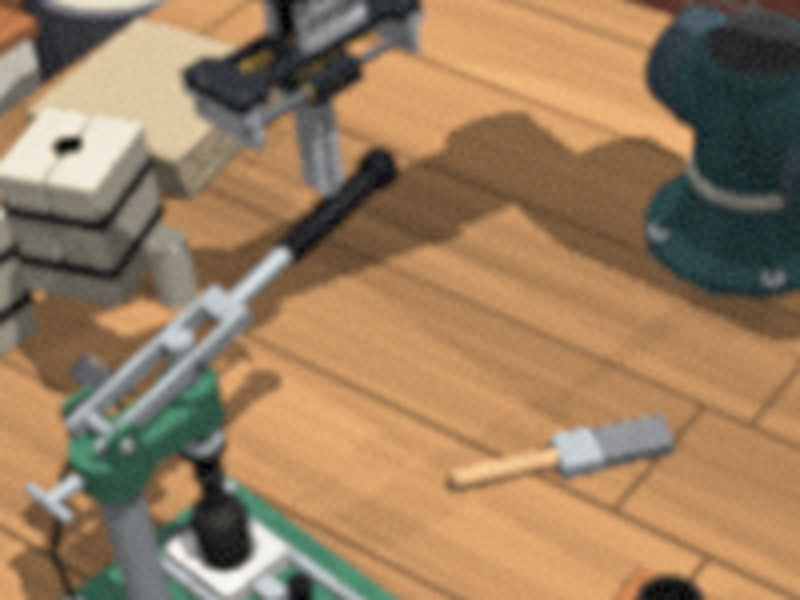

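The closed fingertips hang just above the grip (crop (322,190)) and the bottle is under the pad. I press down in stages.

Call:
move_arm(
  steps=[0,0,0,0,0.0005,-0.008,0,0,0,0,0,0.0005,-0.016,0,0,0,0,0,0.0005,-0.024,0,0,0,0,0,0.0005,-0.032,0,0,0,0,0,0.0005,-0.04,0,0,0,0,0,0.0005,-0.048,0,0,0,0,0,0.0005,-0.056,0,0,0,0,0,0.0005,-0.064,0,0,0,0,0,0.0005,-0.07,0,0,0,0,0,0.0005,-0.07,0],
)

```text
time: 16.3
tool_pos: [0.4825, -0.114, 0.2647]
ee_rot: [-3.14, -0.0, 1.434]
wrist_force: [-1.4, -0.3, 3.6]
width: -0.0
finger_force: 1.5
```

Call:
move_arm(
  steps=[0,0,0,0,0,-0.005,0,0,0,0,0,0,-0.01,0,0,0,0,0,0,-0.014,0,0,0,0,0,0,-0.014,0,0,0,0,0,0,-0.014,0],
)

```text
time: 16.8
tool_pos: [0.4831, -0.1141, 0.2524]
ee_rot: [3.141, 0.0, 1.434]
wrist_force: [-2.7, 0.8, 4.6]
width: 0.0003
finger_force: 2.5
```

Call:
move_arm(
  steps=[0,0,0,0,0,-0.004,0,0,0,0,0,0,-0.008,0,0,0,0,0,0,-0.0105,0,0,0,0,0,0,-0.0105,0,0,0,0,0,0,-0.0105,0],
)

```text
time: 17.3
tool_pos: [0.4834, -0.1141, 0.2427]
ee_rot: [3.139, 0.0, 1.434]
wrist_force: [-2.9, -0.3, 7.1]
width: 0.0002
finger_force: 3.4
```

```bash
python3 - <<'E'
from fit import *
o=get_obs();print(o["time"],o["tool_pos"],o["wrist_force"],o["wrist_torque"])
for n in("scene","top"):
    p,dd=snapshot(n)
    if n=="scene":cv2.imwrite("pics/s8.png",cv2.resize(p[90:240,120:320,::-1],(800,600),interpolation=cv2.INTER_CUBIC))
    P,u,v=box(n,dd,[.42,-.16,.15],[.52,-.06,.26]);k=p[v,u].max(1)<60;P=P[k]
    piv=np.array([.7165,-.1471,.244])
    def g(q):
        a=np.array([-np.cos(q[0])*np.cos(q[1]),-np.sin(q[0])*np.cos(q[1]),-np.sin(q[1])])
        return np.linalg.norm(np.cross(P-piv,a),axis=1)-.0125
    if len(P)>20:
        r=least_squares(g,[-.14,.12],loss="soft_l1",f_scale=.001);print(n,"yaw, lever",r.x[0],r.x[1]+.22,len(P),np.median(abs(g(r.x))))
    P=box(n,dd,[.61,-.17,.05],[.67,-.1,.139])[0]
    if len(P)>20:
        f=lambda q:np.hypot(P[:,0]-q[0],P[:,1]-q[1])-prof(P[:,2]-q[2])
        r=least_squares(f,[.637,-.135,.031],loss="soft_l1",f_scale=.001);print(" bottle",r.x,np.median(abs(f(r.x))))
E
```

```text
17.3 [ 0.4834 -0.1141  0.2427] [-2.8751 -0.2869  7.1411] [0.0825 0.4244 0.0422]
scene yaw, lever -0.14046139716220535 0.3370818551999304 146 0.002067746351412287
 bottle [ 0.638  -0.1351  0.0323] 0.0016367693758127747
top yaw, lever -0.13550981247350305 0.336594165408181 224 0.0018142437262203192
 bottle [ 0.6358 -0.1377  0.0336] 0.0010936614472378554
```

View pics/s8.png

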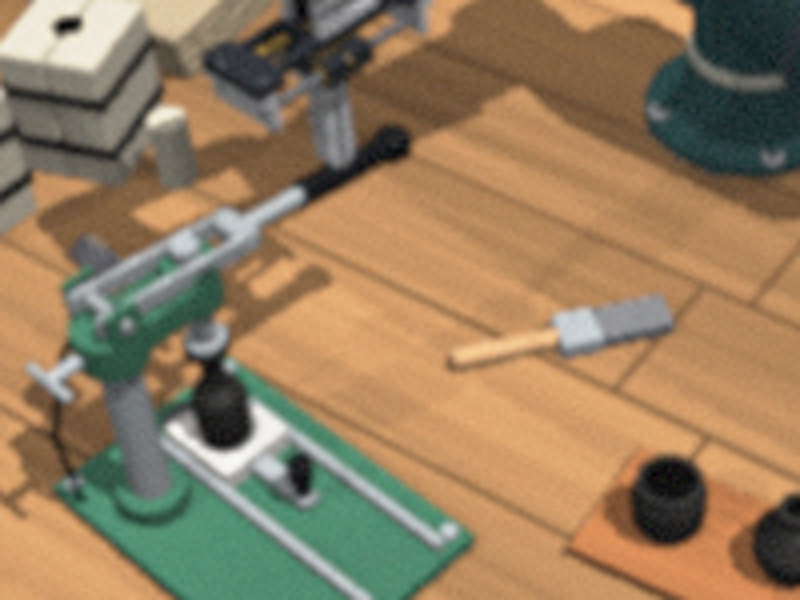

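Call:
move_arm(
  steps=[0,0,0,0,0,-0.0015,0,0,0,0,0,0,-0.0015,0,0,0,0,0,0,-0.0015,0],
)

```text
time: 17.7
tool_pos: [0.4835, -0.1142, 0.2414]
ee_rot: [3.139, 0.0, 1.434]
wrist_force: [-1.6, 0.6, 7.0]
width: 0.0004
finger_force: 3.6
```

```bash
python3 -c "
from bench import *
print(close_job())"
```

```text
the job is handed in; nothing more can be done
None
```

The job is handed in: the dark bottle stands in the nest with the shuttle fully home, and the robot is holding the lever down at about 0.345 rad. That puts the pad squeeze at an estimated 5.5–6 mm, worked out from fingertip height, an earlier camera fit and grip force since it can't be read directly. The jug and jar were left standing on the board.

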